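Fit the handle to a socket gouge

TASK

Fit the light wooden handle with the red band to the steel gouge head in the dark fitting block: stand its tapered tenon loosely in the socket and let go, then tap down on its steel cap until the collar sits home on the socket's rim, so that friction alone holds it. Then lift the complete tool out by its handle and stand it fully in the empty hole of the red rack. Leave the other tools and wares as they are.

Things in the scene. Friction and masses are not known exactly. Their poses are not given: they have to be found in the camera images.
- handle: The handle to fit: light wood, red band round its collar, steel cap; upright in a hole of the plywood stand, collar on the stand's top. Origin: centre of the collar's underside (the shoulder); z points up the handle. Collar 40 mm across to z = 14 mm; round grip 30 mm across from z = 20 to 90 mm (take it about 70 mm up); cap 36 mm across, z = 100 to 108 mm. Tenon below the shoulder. About 0.17 kg.
- cap: Flat steel cap on top of the handle, fixed to it, 36 mm across. Origin: centre of its underside, 100 mm above the shoulder; its striking face is 8 mm higher. Driving the tenon in by the cap takes a force that grows to 8 to 18 N just before home; after that the collar stops dead on the rim.
- tenon_tip (a point): Lower end of the handle's tapered tenon, 40 mm below the shoulder. The tenon is round, 26 mm across at the shoulder and 17 mm near its end, with a 5 mm lead-in down to 10 mm.
- gouge: The steel gouge head, standing loose and upright in the fitting block. Origin: centre of the underside of its bolster (a flange 42 mm across), which rests on the top of the block; z points up. Below: a round shank 18 mm across and 42 mm long, its last 8 mm pointed. Above: a round split socket 42 mm across, 50 mm high to its rim. About 0.25 kg.
- gouge_socket (a point): Centre of the socket's mouth, level with its rim, 50 mm above the gouge's origin; z points up out of it. Mouth 35 mm across, flared; 42 mm deep; four spring tongues inside match the tenon's taper. By its own weight the tenon wedges upright with the shoulder about 12 to 16 mm above the rim. Home: shoulder on the rim; it then holds 4 N or more of pull.
- fit_block: Fitting block of dark wood, fixed, 80 (x) by 130 (y) by 50 mm high, one hole at its centre. Origin: centre of its underside.
- fit_hole (a point): Centre of the mouth of the fitting block's hole (21 mm wide, 45 mm deep), on the block's top.
- handle_stand: Plywood stand, fixed, 80 (x) by 200 (y) by 50 mm high, two holes 30 mm wide at y = -50 and +50 mm of its frame. Origin: centre of its underside. The wanted handle is in one hole, the short dark one in the other.
- rack: Red tool rack, fixed, 80 (x) by 200 (y) by 50 mm high, two holes 28 mm wide and 45 mm deep at y = -50 mm (taken by the palm gouge) and y = +50 mm (empty). Origin: centre of its underside.
- rack_hole (a point): Centre of the mouth of the rack's empty hole, on the rack's top. A tool stands here with its bolster resting on the rack's top.
- spare_handle: Short dark mushroom-shaped palm handle, 50 mm wide, its top 52 mm above the stand's top; stays where it is. Origin: centre of its collar's underside, on the stand's top.
- finished_tool: Short palm gouge already in the rack: brown mushroom-shaped handle 50 mm wide on a steel bolster, its top 58 mm above the rack's top; stays where it is. Origin: centre of its bolster's underside, on the rack's top.
- bowl_big: Turned brown bowl, 150 mm across, 60 mm high; stays. Origin: centre of its underside.
- bowl_small: Turned light bowl, 100 mm across, 45 mm high; stays. Origin: centre of its underside.
- mallet: Turned wooden mallet, 220 mm long, head 80 mm across, lying along its x axis, head to +x; not needed, stays. Origin: 40 mm under its axis, at mid-length.
- wax_tin: Yellow wax tin, 80 mm across, 50 mm high; stays. Origin: centre of its underside.

How it is judged (in metres and radians):
On the way, in this order (a step that is already met when the one before it is completed fails the run):
1. The handle stands by its tenon in the socket of the gouge in the fitting block, let go, not yet home (shoulder 5 to 30 mm above the rim) (z of handle in the frame of gouge_socket between 0.005 and 0.03 m and horizontal distance between handle and gouge_socket below 0.008 m and angle between handle's own z axis and vertical below 0.15 rad and contact force between handle and the fingers below 0.1 N and horizontal distance between gouge and fit_hole below 0.006 m and z of gouge in the frame of fit_hole below 0.005 m), for 0.2 s.
2. The steel cap is tapped or pressed (over 3 N) (contact force between cap and anything else above 3 N).
3. The handle is home in the gouge (shoulder within 2.5 mm of the rim, in line) while the gouge stands in the fitting block (z of handle in the frame of gouge_socket below 0.0025 m and angle between the z axis of handle and the z axis of gouge, either way round below 0.08 rad and horizontal distance between handle and gouge_socket below 0.006 m and horizontal distance between gouge and fit_hole below 0.006 m and z of gouge in the frame of fit_hole below 0.005 m), for 0.2 s.
4. The gouge is lifted out of the fitting block, 45 mm or more, hanging from the handle (z of gouge in the frame of fit_hole above 0.045 m and z of handle in the frame of gouge_socket below 0.004 m and angle between the z axis of handle and the z axis of gouge, either way round below 0.08 rad and horizontal distance between handle and gouge_socket below 0.006 m), for 0.1 s.
At the end, for the whole second after the job is handed in: The gouge stands at rest in the empty hole of the red rack, bolster on the rack's top (within 5 mm, centred within 10 mm, upright within 0.12 rad), with the handle still seated in its socket (shoulder within 4 mm of the rim) (z of handle in the frame of gouge_socket below 0.004 m and angle between the z axis of handle and the z axis of gouge, either way round below 0.08 rad and horizontal distance between handle and gouge_socket below 0.006 m and horizontal distance between gouge and rack_hole below 0.01 m and z of gouge in the frame of rack_hole below 0.005 m and angle between gouge's own z axis and vertical below 0.12 rad and linear speed of each of gouge, handle below 0.02 m/s); the robot touches nothing.
It fails at once if The short dark handle or the palm gouge is moved by over 25 mm or tipped by over 0.3 rad (distance of any of spare_handle, finished_tool from where it was at the start of the episode above 0.025 m or angle between any of spare_handle, finished_tool's own z axis and vertical above 0.3 rad).
It fails at once if A bowl, the mallet or the tin is pushed by over 40 mm (distance of any of bowl_big, bowl_small, mallet, wax_tin from where it was at the start of the episode above 0.04 m).
It also fails if it takes over 64 s, if anything falls off the work surface, if the arm or the gripper's body presses on something with over 40 N, if the wrist force passes 120 N, or if a joint passes its speed limit or range.

ROBOT

A 6-joint arm with a two-finger parallel gripper is mounted at the origin on the work surface. World frame = base frame: x ahead of the robot, y to its left, z up, the work surface at z = 0. Lengths are in mm, angles in rad, forces in N, time in s.
With the tool pointing down it reaches from about 275 to 750 mm from the base axis. Payload 10.2 kg.
Tool frame: the origin (TCP) lies on the centre line of the jaws, within the pads' length; the fingertips stand 19 mm ahead of it and the grasp point (between the pads) is the TCP (arm.tip_extent is the distance from the TCP to the fingertips, in mm); z points along the fingers, y is the line along which they close (so a half turn about z gives the same grasp; the last joint's range is limited). The gripper opens to 88 mm and grips with 3 to 60 N. Pads are 18 mm wide; open, the fingers measure 123 mm over their backs; the gripper's body (75 mm by 187 mm) begins 45 mm behind the grasp point.
Start: joints at [0.914, 0.313, 1.498, -0, 1.331, -0.223], TCP at [220.682, 476.373, 257.72] pointing down, gripper open.
Joint ranges: [-2.94, 2.94], [-0.97, 2.17], [0.19, 2.56], [-1.23, 4.37], [0.02, 3.11], [-2.88, 2.88]. Speed limits (rad/s): [2.39, 2.39, 3.01, 3.14, 3.14, 3.14].

INTERFACE

Orientations are given as a unit quaternion [w, x, y, z].
In Python, from station import arm gives the robot as it stands.
- The arm moves only by the tool carry_out, never from a script. Its argument "targets" is one flat list of numbers, 7 for each row, row after row: the shift along the world's x, y, z in units of 60 cm (1.0 is 60 cm), then the turn, a rotation vector about the world's x, y, z in units of 45 degrees (1.0 is 45 degrees), then the opening, from 0 (shut) to 1 (fully open). A call has 1 to 8 rows; each row is the pose to reach, as a shift and turn from the pose commanded when the call began; what a row does not reach only later rows make up. A row lasts 1/12 s, in which the tool goes at most 41.7 mm and 7.16 degrees, less where a joint would pass 70% of its speed; a pose out of reach is approached as far as the arm can. A call with a number of a shift or a turn outside -1 to 1 is refused whole. A call with a gripper value outside its range is refused whole. The fingers move at their own pace and stop on an object; the grip force is fixed at half the most. Time passes only in rows, so rows that repeat a pose let the fingers close. It gives the time, the measured TCP pose, the force, the opening and the grip force at its end, in the units of the state.
- arm.read_state(): the state, without advancing time (a new reading comes with each control period).
- arm.capture(name): name is "side" or "top"; returns the picture (420x560x3 uint8, red, green, blue); there is no depth.
- arm.camera_params(name): a dict with "camera_matrix" (3x3 intrinsics, pixels), "k1" (the pictures are not rectified: a ray, as slopes to the right and down, at radius r is drawn at 1 + k1 r^2 times it, then the intrinsics apply), "rvec" (rotation vector, rad) and "tvec" (3), from world to camera coordinates, as OpenCV has them. Camera axes: x right, y down, z forward; pixel columns grow to the right and rows downward; lengths in mm; the calibration is good to about 2 mm. A picture is of the moment at which its call begins. camera_params takes no time and is no camera call.
- arm.sign_off(): hands the job in; it is judged then, once.
The state is a dict: "t": time; "joint_positions": joint angles; "qd": joint speeds; "joint_torque": joint torques, N m; "position": TCP position; "eef_rot": TCP orientation; "wrist_force": force on the tool from outside, world axes, zero at the start; "ft_torque": the same for the moment, N m; "grip_width": finger opening in mm; "grip_force": force on a finger pad.
Only numpy, scipy, OpenCV 4.12 (cv2) and the standard library are available. Lean on these libraries where they do the work, as an engineer would, in place of code of your own. Each camera call takes 0.05 s, during which the arm holds its last target. There are 200 camera calls.

## Working session

There is one attempt and no reset: what is moved stays moved. The work goes in short steps, Python scripts to look and compute and a tool call to move; the robot and the scene stay as the last step left them, time stands still between calls to the robot, and variables do not carry over. Pictures are saved under pics/ and viewed, at most 10 in all, crops included, and the job is handed in when it is done.

Besides the shell and the picture viewer there is one more tool, called after "Emit:" as name(argument=value, ...) on one line, values as JSON. carry_out: Moves the arm, as the interface text tells. Its arguments: {"type":"object","properties":{"targets":{"type":"array"}},"required":["targets"]}

```bash
mkdir -p pics
cat > h.py <<'E'
import numpy as np,cv2
from station import arm
def snap(n,f,crop=None,s=1):
    im=arm.capture(n)[:,:,::-1]
    if crop: x0,y0,x1,y1=crop; im=im[y0:y1,x0:x1]
    im=cv2.resize(im,None,fx=s,fy=s,interpolation=cv2.INTER_CUBIC); cv2.imwrite('pics/'+f,im)
def cam(n):
    p=arm.camera_params(n);R=cv2.Rodrigues(np.array(p['rvec'],float))[0]
    return np.array(p['camera_matrix'],float),p['k1'],R,np.array(p['tvec'],float).ravel()
def atz(n,u,v,z):
    K,k,R,t=cam(n);d=np.array([k,0,0,0.])
    q=cv2.undistortPoints(np.array([[[u,v]]],float),K,d)[0,0]
    r=R.T@np.array([q[0],q[1],1]);c=-R.T@t
    return c+r*(z-c[2])/r[2]
def proj(n,P):
    K,k,R,t=cam(n)
    return cv2.projectPoints(np.array(P,float).reshape(-1,3),cv2.Rodrigues(R)[0],t,K,np.array([k,0,0,0.]))[0][:,0]
E
python3 - <<'E'
from h import *
snap('top','t0.png',None,1.4);snap('side','s0.png',None,1.4)
for n in('top','side'):
    K,k,R,t=cam(n);print(n,-R.T@t,K[0,0],k)
print(arm.read_state())
E
```

```text
top [ 487.90652834  -10.13996837 1451.02868143] 539.480289273614 -0.05274629395563213
side [558.54882575 754.41173744 846.70786814] 405.42461018490445 0.002222890378393272
{'t': 0.1, 'joint_positions': array([ 9.13608463e-01,  3.13442935e-01,  1.49832454e+00,  8.80028523e-06,
        1.33098532e+00, -2.23429059e-01]), 'qd': array([ 0.00037819, -0.00102302, -0.00232548,  0.00058045,  0.00116998,
        0.00020924]), 'joint_torque': array([ 1.48626325e-03, -4.02823126e+01, -2.52643079e+01,  6.95233606e-02,
        3.43138003e-02, -6.06534923e-05]), 'position': array([220.55926829, 476.2236945 , 257.20702985]), 'eef_rot': array([-2.51102562e-04,  2.15184169e-01,  9.76573314e-01, -5.22921527e-04]), 'wrist_force': array([ 0.57994051, -0.54111714,  0.1020321 ]), 'ft_torque': array([-0.01166148,  0.0053476 , -0.06479326]), 'grip_force': 0.0, 'grip_width': 87.96181698195053}
```

View pics/t0.png

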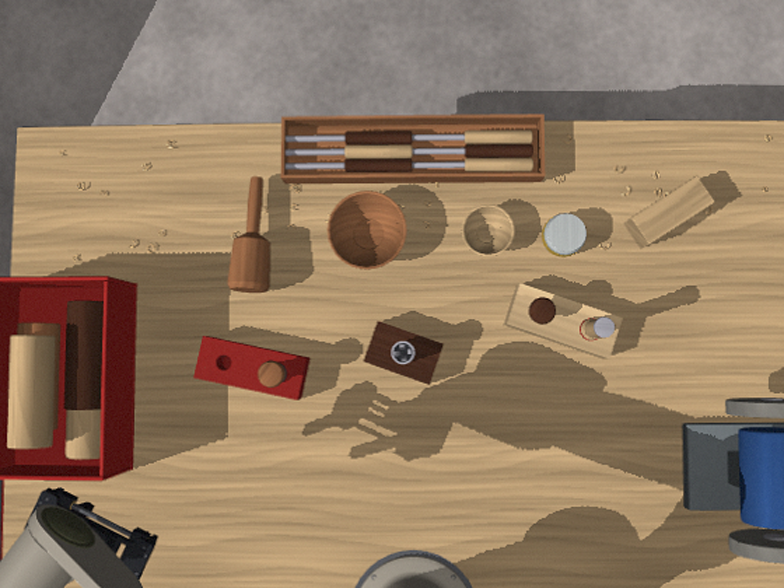

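View pics/s0.png

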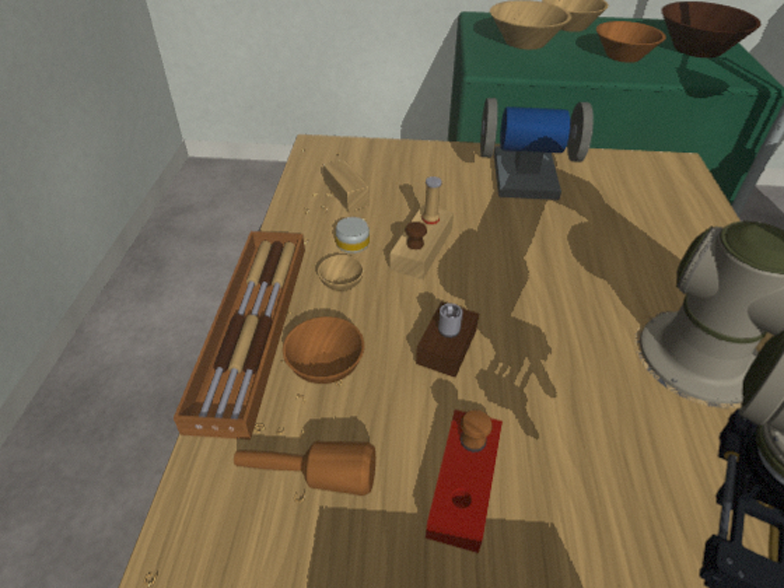

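The top picture (784x588) shows the handle cap at about (604,327), the socket mouth at (402,352), the empty rack hole at (223,362), the palm gouge at (272,374) and the dark handle at (543,310). I'll enlarge these to read them more exactly.

Run:
```python
from h import *
T=arm.capture('top')[:,:,::-1];S=arm.capture('side')[:,:,::-1]
def c(im,x,y): return cv2.resize(im[y-25:y+25,x-22:x+22],(264,300),interpolation=cv2.INTER_CUBIC)
a=[c(T,431,234),c(T,287,251),c(T,165,259)];b=[c(S,309,135),c(S,322,228),c(S,330,355)]
cv2.imwrite('pics/m.png',np.vstack([np.hstack(a),np.hstack(b)]))
for n,u,v,z in[('top',604,327,158),('top',402,352,100),('top',223.5,362.5,50),('side',433,183,158),('side',451,311,100),('side',462,500,50)]: print(n,atz(n,u/1.4,v/1.4,z))
```

```text
top [ 535.6625989  -328.73067082  158.        ]
top [494.02168526  17.71701895 100.        ]
top [474.75601521 351.6967693   50.        ]
side [ 535.73168176 -312.55153596  158.        ]
side [493.01868548  20.64603707 100.        ]
side [474.44349325 357.3160124   50.        ]
```

View pics/m.png

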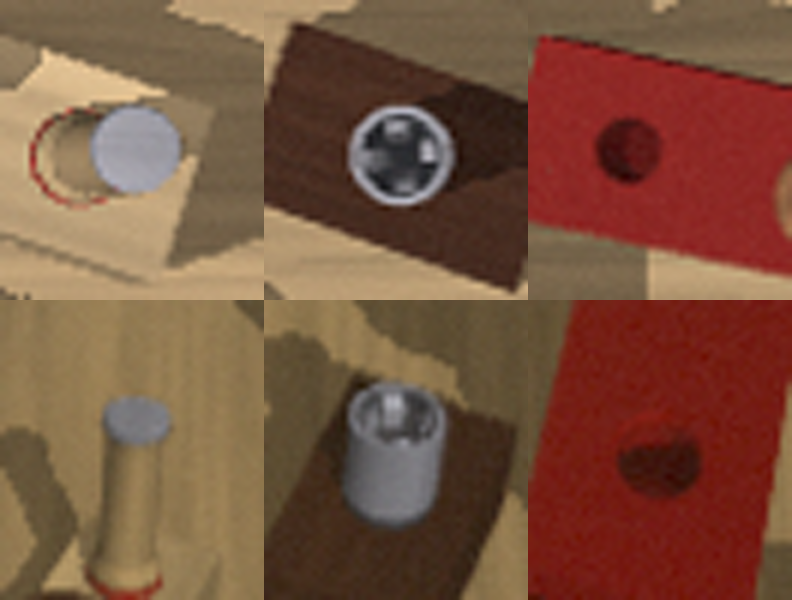

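Run:
```python
from h import *
from scipy.optimize import least_squares
for nm,z,t,s in[('cap',158,(431.25,233.75),(309.4,129.6)),('sock',100,(287.6,251.4),(321.9,221.4)),('hole',50,(159.4,258.6),(329.6,355.7))]:
    r=least_squares(lambda p:np.r_[proj('top',[*p,z])[0]-t,proj('side',[*p,z])[0]-s],[500,0])
    print(nm,atz('top',*t,z)[:2],atz('side',*s,z)[:2],r.x,r.fun)
```

```text
cap [ 535.23670383 -328.2940457 ] [ 535.49300521 -318.81633393] [ 535.28750005 -326.85484016] [-0.60100817 -0.01947859  0.11296149 -1.41960549]
sock [494.0917328   16.57429732] [493.63119039  18.01936314] [493.84690504  17.04820734] [-0.18949115  0.09837143 -0.08539335 -0.27371522]
hole [475.61051016 352.35095464] [475.20634629 354.27639185] [475.32678839 353.51293686] [-0.44155541  0.10834925 -0.06548085 -0.35874791]
```

Emit:
carry_out(targets=[0.26,-0.67,0,0,0,0,0.7,0.26,-0.67,0,0,0,0,0.7,0.26,-0.67,0,0,0,0,0.7,0.26,-0.67,0,0,0,0,0.7,0.26,-0.67,0,0,0,0,0.7,0.26,-0.67,0,0,0,0,0.7,0.26,-0.67,0,0,0,0,0.7,0.26,-0.67,0,0,0,0,0.7])

```text
t: 0.87
position: [341.3, 163.8, 257.8]
eef_rot: [0.0, 0.215, 0.977, 0.0]
wrist_force: [2.5, 0.7, 0.3]
grip_width: 61.6
grip_force: 0.0
```

Emit:
carry_out(targets=[0.323,-0.818,0,0,0,0,0.7,0.323,-0.818,0,0,0,0,0.7,0.323,-0.818,0,0,0,0,0.7,0.323,-0.818,0,0,0,0,0.7,0.323,-0.818,0,0,0,0,0.7,0.323,-0.818,0,0,0,0,0.7,0.323,-0.818,0,0,0,0,0.7,0.323,-0.818,0,0,0,0,0.7])

```text
t: 1.53
position: [463.9, -146.6, 257.6]
eef_rot: [-0.0, 0.215, 0.977, 0.0]
wrist_force: [0.2, 0.7, 0.5]
grip_width: 61.7
grip_force: 0.0
```

Emit:
carry_out(targets=[0.119,-0.3,0,0,0,0,0.7,0.119,-0.3,0,0,0,0,0.7,0.119,-0.3,0,0,0,0,0.7,0.119,-0.3,0,0,0,0,0.7,0.119,-0.3,0,0,0,0,0.7,0.119,-0.3,0,0,0,0,0.7,0.119,-0.3,0,0,0,0,0.7])

```text
t: 2.12
position: [535.0, -325.2, 256.6]
eef_rot: [-0.001, 0.216, 0.976, 0.0]
wrist_force: [-0.7, 0.1, -0.4]
grip_width: 61.9
grip_force: 0.0
```

Emit:
carry_out(targets=[0,-0.001,-0.06,0,0,0,0.7,0,-0.001,-0.12,0,0,0,0.7,0,-0.001,-0.16,0,0,0,0.7,0,-0.001,-0.195,0,0,0,0.7,0,-0.001,-0.225,0,0,0,0.7,0,-0.001,-0.225,0,0,0,0.7,0,-0.001,-0.225,0,0,0,0.7])

```text
t: 2.7
position: [535.0, -324.0, 123.1]
eef_rot: [-0.0, 0.215, 0.977, 0.0]
wrist_force: [-0.4, -0.3, 0.7]
grip_width: 61.7
grip_force: 0.0
```

Emit:
carry_out(targets=[0,0,0,0,0,0,0,0,0,0,0,0,0,0,0,0,0,0,0,0,0,0,0,0,0,0,0,0,0,0,0,0,0,0,0,0,0,0,0,0,0,0])

```text
t: 3.2
position: [535.2, -325.2, 123.2]
eef_rot: [0.0, 0.215, 0.977, -0.0]
wrist_force: [-1.0, -1.0, 1.4]
grip_width: 29.4
grip_force: 30.0
```

Run:
```python
from h import *
T=arm.capture('top')[:,:,::-1];S=arm.capture('side')[:,:,::-1]
c=lambda im,x,y:cv2.resize(im[y-50:y+50,x-50:x+50],(400,400),interpolation=cv2.INTER_CUBIC)
cv2.imwrite('pics/g.png',np.hstack([c(T,431,234),c(S,309,140)]))
s=arm.read_state();print(s['t'],s['position'],s['wrist_force'],s['grip_width'])
```

```text
3.3 [ 535.18182762 -325.24017485  123.14879851] [-1.24200632 -0.29564277  3.17591659] 29.427770280403656
```

View pics/g.png

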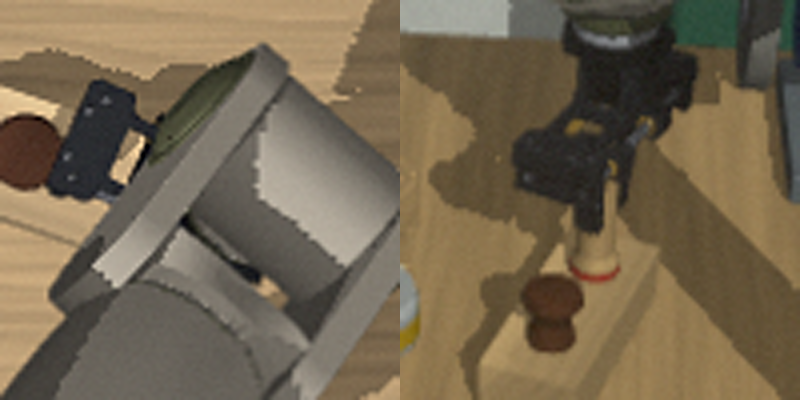

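The handle is gripped (width 29.4 mm) with the fingers clear of the dark handle. I'll lift it and carry it over the socket.

Emit:
carry_out(targets=[0,0,0.04,0,0,0,0,0,0,0.09,0,0,0,0,0,0,0.14,0,0,0,0,0,0,0.18,0,0,0,0,0,0,0.205,0,0,0,0,0,0,0.205,0,0,0,0])

```text
t: 3.8
position: [535.7, -325.5, 248.9]
eef_rot: [0.002, 0.215, 0.977, -0.001]
wrist_force: [0.5, 0.4, -2.3]
grip_width: 29.4
grip_force: 30.0
```

Emit:
carry_out(targets=[-0.006,0.05,0,0,0,0,0,-0.013,0.11,0,0,0,0,0,-0.021,0.17,0,0,0,0,0,-0.028,0.23,0,0,0,0,0,-0.035,0.29,0,0,0,0,0,-0.042,0.35,0,0,0,0,0,-0.05,0.41,0,0,0,0,0,-0.057,0.47,0,0,0,0,0])

```text
t: 4.47
position: [499.8, -41.2, 244.2]
eef_rot: [-0.001, 0.215, 0.977, 0.0]
wrist_force: [0.6, 0.4, -1.0]
grip_width: 29.2
grip_force: 30.0
```

Emit:
carry_out(targets=[-0.006,0.05,0,0,0,0,0,-0.01,0.08,0,0,0,0,0,-0.012,0.1,0,0,0,0,0,-0.012,0.1,0,0,0,0,0,-0.012,0.1,0,0,0,0,0,-0.012,0.1,0,0,0,0,0])

```text
t: 4.97
position: [493.8, 16.0, 245.2]
eef_rot: [-0.0, 0.216, 0.976, -0.0]
wrist_force: [0.1, -1.1, -1.8]
grip_width: 29.3
grip_force: 30.0
```

Run:
```python
from h import *
T=arm.capture('top')[:,:,::-1];S=arm.capture('side')[:,:,::-1]
c=lambda im,x,y:cv2.resize(im[y-50:y+50,x-33:x+33],(396,600),interpolation=cv2.INTER_CUBIC)
cv2.imwrite('pics/a.png',np.hstack([c(T,287,245),c(S,321,205)]))
s=arm.read_state();p=s['position'];print(s['t'],p,s['wrist_force'],s['grip_width'],s['eef_rot'])
print(proj('side',[[p[0],p[1],p[2]-73],[p[0],p[1],p[2]-113],[493.8,17,100]]),proj('top',[[p[0],p[1],p[2]+35]]))
```

```text
5.0667 [493.8581105   15.89840099 245.42289703] [-0.32237986 -0.21521484 -1.66066548] 29.234236253045058 [-1.75827654e-04  2.15925170e-01  9.76409894e-01 -8.91945461e-05]
[[324.23741279 200.1934271 ]
 [322.86668914 211.82587937]
 [321.83272832 221.11401685]] [[286.26459776 251.12729212]]
```

View pics/a.png

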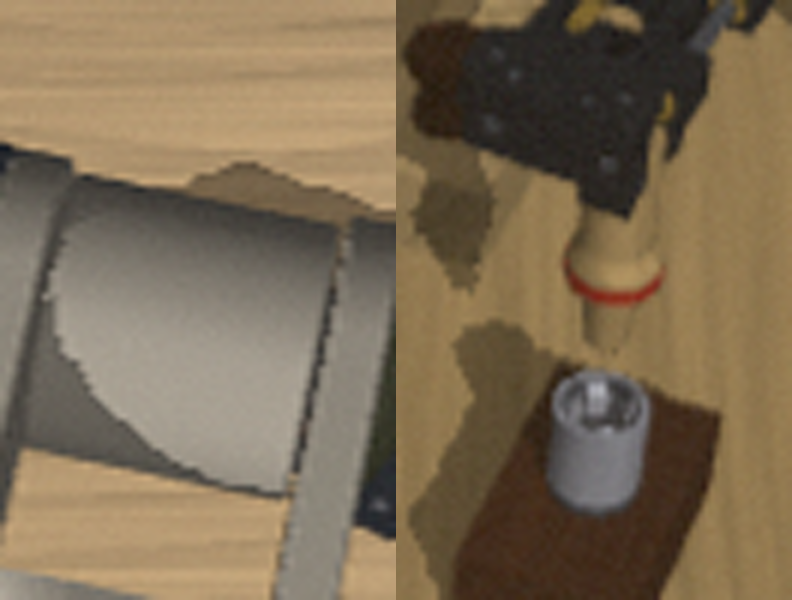

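The side view shows the collar at u≈324 and the tip at u≈323, which agrees with where I projected them. The socket is straight below, so I'll lower the handle slowly.

Emit:
carry_out(targets=[0,0.002,-0.02,0,0,0,0,0,0.002,-0.04,0,0,0,0,0,0.002,-0.055,0,0,0,0,0,0.002,-0.07,0,0,0,0,0,0.002,-0.08,0,0,0,0,0,0.002,-0.087,0,0,0,0,0,0.002,-0.087,0,0,0,0,0,0.002,-0.087,0,0,0,0])

```text
t: 5.73
position: [493.7, 18.1, 193.5]
eef_rot: [-0.0, 0.215, 0.977, -0.0]
wrist_force: [-0.9, 0.3, -3.0]
grip_width: 28.9
grip_force: 30.0
```

Emit:
carry_out(targets=[0,0,-0.003,0,0,0,0,0,0,-0.006,0,0,0,0,0,0,-0.006,0,0,0,0,0,0,-0.006,0,0,0,0])

```text
t: 6.07
position: [493.7, 18.2, 189.9]
eef_rot: [-0.0, 0.215, 0.977, 0.0]
wrist_force: [-1.0, 1.3, -1.1]
grip_width: 29.2
grip_force: 30.0
```

Emit:
carry_out(targets=[0,0,0,0,0,0,0.15,0,0,0,0,0,0,0.3,0,0,0,0,0,0,0.6,0,0,0,0,0,0,0.8,0,0,0,0,0,0,0.8,0,0,0,0,0,0,0.8,0,0,0,0,0,0,0.8,0,0,0,0,0,0,0.8])

```text
t: 6.73
position: [493.7, 18.1, 189.9]
eef_rot: [-0.0, 0.215, 0.977, -0.0]
wrist_force: [0.0, -0.3, -3.2]
grip_width: 67.1
grip_force: 1.3
```

Emit:
carry_out(targets=[0,0,0.03,0,0,0,0.8,0,0,0.07,0,0,0,0.8,0,0,0.12,0,0,0,0.8,0,0,0.15,0,0,0,0.8,0,0,0.15,0,0,0,0.8,0,0,0.15,0,0,0,0.8])

```text
t: 7.23
position: [494.0, 18.2, 280.4]
eef_rot: [0.001, 0.215, 0.977, 0.0]
wrist_force: [0.2, -0.4, -0.4]
grip_width: 70.4
grip_force: 0.0
```

Run:
```python
from h import *
snap('side','b.png',(271,135,371,235),5)
s=arm.read_state();print(s['t'],s['position'],s['wrist_force'],s['grip_width'])
print((proj('side',[[493.8,17,222],[493.8,17,114],[493.8,17,100]])-[271,135])*5)
```

```text
7.2833 [493.57414972  18.25275222 279.38417045] [ 0.14859791  0.00946703 -0.29249816] 70.31495000814962
[[275.37379575 250.80041629]
 [256.42361369 411.41249325]
 [254.16364158 430.57008423]]
```

View pics/b.png

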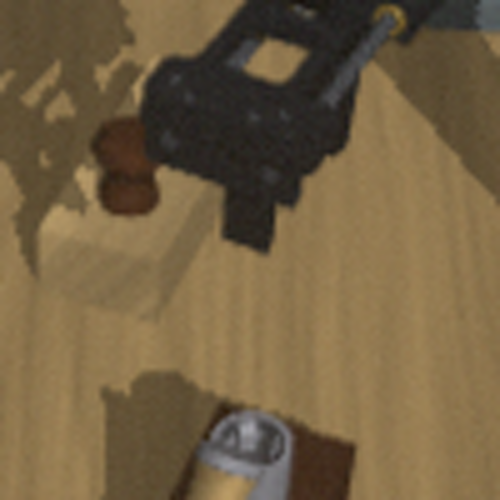

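The handle isn't standing in the socket. The mouth is empty and something light-coloured lies at the bottom edge, so I need the full view.

Run:
```python
from h import *
T=arm.capture('top')[:,:,::-1];S=arm.capture('side')[:,:,::-1]
cv2.imwrite('pics/f.png',np.hstack([cv2.resize(S[150:300,240:340],(400,600),interpolation=cv2.INTER_CUBIC),cv2.resize(T[180:330,210:310],(400,600),interpolation=cv2.INTER_CUBIC)]))
```

```text
(no output)
```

View pics/f.png

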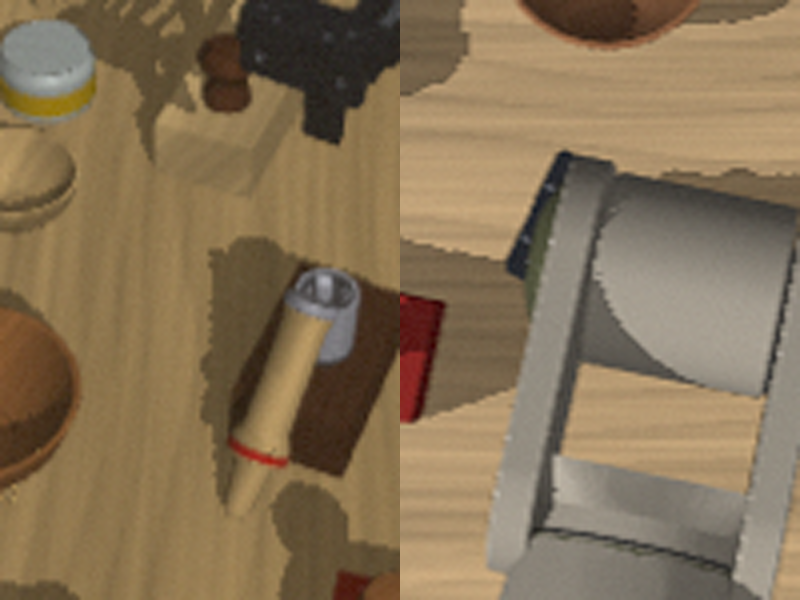

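The handle has toppled towards +y and is leaning on the fitting block. Its cap is against the socket, with the red band at side pixel (305,264) and the tip at (299,279). The gouge is still in place. I'll move the arm aside to measure the handle's pose from both cameras.

Emit:
carry_out(targets=[0,-0.06,0,0,0,0,0.8,0,-0.12,0,0,0,0,0.8,0,-0.18,0,0,0,0,0.8,0,-0.24,0,0,0,0,0.8,0,-0.3,0,0,0,0,0.8,0,-0.33,0,0,0,0,0.8,0,-0.35,0,0,0,0,0.8,0,-0.35,0,0,0,0,0.8])

```text
t: 8.05
position: [493.4, -193.3, 278.8]
eef_rot: [-0.001, 0.216, 0.976, 0.0]
wrist_force: [-0.3, -0.5, 0.1]
grip_width: 70.5
grip_force: 0.0
```

Run:
```python
from h import *
T=arm.capture('top')[:,:,::-1];S=arm.capture('side')[:,:,::-1]
c=lambda im,x,y:cv2.resize(im[y-50:y+50,x-33:x+33],(396,600),interpolation=cv2.INTER_CUBIC)
cv2.imwrite('pics/f2.png',np.hstack([c(T,275,255),c(S,311,245)]))
```

```text
(no output)
```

View pics/f2.png

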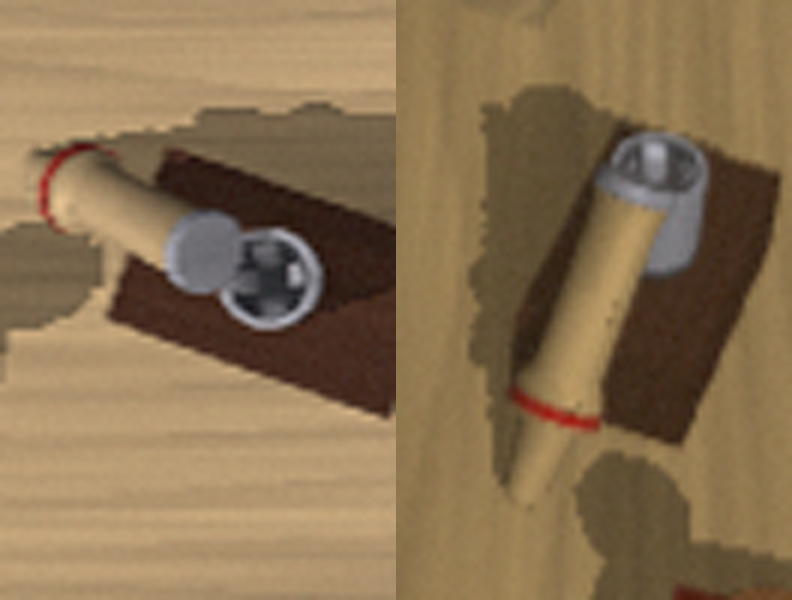

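Run:
```python
from h import *
from scipy.optimize import least_squares
M=[('top',108,275.9,246.75),('top',3,255.1,236.25),('side',3,304.2,262.8),('side',-40,298.7,277.6),('side',102,317,227.3)]
def pts(p): d=np.array([p[3],p[4],1]);d/=np.linalg.norm(d);return np.array(p[:3]),d
def f(p):
    P,d=pts(p);return np.concatenate([proj(n,P+z*d)[0]-[u,v] for n,z,u,v in M])
r=least_squares(f,[510,90,50,-.1,-.7]);P,d=pts(r.x)
print(P,d,np.degrees(np.arccos(d[2])),np.round(r.fun,2))
for z in(-40,0,20,70,100,108):print(z,P+z*d)
```

```text
[534.60412111 104.33808097  30.0983299 ] [-0.27176551 -0.54327829  0.79435018] 37.40607882107086 [-0.2   0.11  0.28  0.19 -0.15  0.01 -0.17  0.52  0.03 -0.5 ]
-40 [545.47474151 126.06921275  -1.67567715]
0 [534.60412111 104.33808097  30.0983299 ]
20 [529.16881091  93.47251509  45.98533342]
70 [515.58053542  66.30860037  85.70284224]
100 [507.42757012  50.01025154 109.53334752]
108 [505.25344604  45.66402519 115.88814893]
```

The fit is good to about 0.5 px. The handle leans 37° with its tip on the table at about (545,126), and its z=75 point is at (514,64,90). I'll regrasp it there with the jaws closing across the lean and the tool tilted about 20°. First come the yaw and the transfer at height.

Emit:
carry_out(targets=[0,0.03,0,0,0,-0.15,0.8,0,0.06,0,0,0,-0.3,0.8,0,0.09,0,0,0,-0.45,0.8,0.005,0.12,0,0,0,-0.6,0.8,0.008,0.15,0,0,0,-0.75,0.8,0.01,0.18,0,0,0,-0.9,0.8,0.014,0.2,0,0,0,-1,0.8,0.014,0.2,0,0,0,-1,0.8])

```text
t: 8.82
position: [502.1, -68.5, 280.1]
eef_rot: [-0.0, 0.572, 0.82, 0.0]
wrist_force: [0.7, -0.7, 0.3]
grip_width: 70.3
grip_force: 0.0
```

Emit:
carry_out(targets=[0,0.03,0,0,0,-0.15,0.8,0,0.06,0,0,0,-0.3,0.8,0,0.09,0,0,0,-0.45,0.8,0,0.12,0,0,0,-0.6,0.8,0,0.15,0,0,0,-0.75,0.8,0,0.17,0,0,0,-0.9,0.8,0,0.187,0,0,0,-1,0.8,0,0.187,0,0,0,-1,0.8])

```text
t: 9.48
position: [501.7, 42.0, 280.0]
eef_rot: [-0.0, 0.842, 0.539, 0.0]
wrist_force: [0.0, 0.3, -0.2]
grip_width: 70.9
grip_force: 0.0
```

```bash
cat >> h.py <<'E'
from scipy.spatial.transform import Rotation as Ro
def R0(): q=arm.read_state()['eef_rot'];return Ro.from_quat(np.r_[q[1:],q[0]])
def goto(P,R): 
    s=arm.read_state();print(s['t'],s['position'],s['joint_positions'].round(2),'shift',((np.array(P)-s['position'])/600).round(4),'turn',((R*R0().inv()).as_rotvec()/np.radians(45)).round(3))
def tool(up,y):
    up=np.array(up)/np.linalg.norm(up);y=np.array(y,float);y-=up*(y@up);y/=np.linalg.norm(y)
    return Ro.from_matrix(np.c_[np.cross(y,-up),y,-up])
E
python3 - <<'E'
from h import *
d=np.array([-.2718,-.5433,.7944]);h=d[:2]/np.hypot(*d[:2])
t=np.radians(20);u=np.r_[h*np.sin(t),np.cos(t)];y=[-h[1],h[0],0]
R=tool(u,y);G=np.array([514.2,63.6,89.7])
goto(G+80*u,R);goto(G,R);print(u)
E
```

```text
9.4833 [501.73486422  42.03431342 279.95894023] [-0.15  0.25  1.52  0.    1.37  0.28] shift [ 0.0004 -0.0048 -0.1918] turn [ 0.4   -0.192 -0.041]
9.4833 [501.73486422  42.03431342 279.95894023] [-0.15  0.25  1.52  0.    1.37  0.28] shift [ 0.0208  0.0359 -0.3171] turn [ 0.4   -0.192 -0.041]
[-0.15302361 -0.30587833  0.93969262]
```

Emit:
carry_out(targets=[0,0,-0.04,0.13,-0.063,-0.013,0.8,0,0,-0.08,0.26,-0.126,-0.026,0.8,0,-0.003,-0.12,0.4,-0.192,-0.041,0.8,0,-0.005,-0.17,0.4,-0.192,-0.041,0.8,0,-0.005,-0.192,0.4,-0.192,-0.041,0.8,0,-0.005,-0.192,0.4,-0.192,-0.041,0.8,0,-0.005,-0.192,0.4,-0.192,-0.041,0.8])

```text
t: 10.07
position: [502.1, 37.1, 164.9]
eef_rot: [-0.091, 0.838, 0.518, 0.147]
wrist_force: [1.2, -0.8, 0.1]
grip_width: 70.8
grip_force: 0.0
```

Emit:
carry_out(targets=[0.005,0.01,-0.031,0,0,0,0.8,0.01,0.02,-0.063,0,0,0,0.8,0.015,0.031,-0.094,0,0,0,0.8,0.02,0.041,-0.125,0,0,0,0.8,0.02,0.041,-0.125,0,0,0,0.8,0.02,0.041,-0.125,0,0,0,0.8])

```text
t: 10.57
position: [514.5, 62.1, 90.7]
eef_rot: [-0.091, 0.838, 0.518, 0.148]
wrist_force: [-0.4, 0.5, 1.1]
grip_width: 70.0
grip_force: 0.0
```

Emit:
carry_out(targets=[0,0,0,0,0,0,0,0,0,0,0,0,0,0,0,0,0,0,0,0,0,0,0,0,0,0,0,0,0,0,0,0,0,0,0,0,0,0,0,0,0,0])

```text
t: 11.07
position: [514.2, 61.9, 90.0]
eef_rot: [-0.091, 0.838, 0.517, 0.148]
wrist_force: [0.4, -0.3, 0.9]
grip_width: 32.8
grip_force: 18.8
```

Emit:
carry_out(targets=[0,0,0,0,0,0,0,0,0,0,0,0,0,0,0.008,0.016,0.01,0,0,0,0,0.016,0.033,0.04,0,0,0,0,0.02,0.04,0.09,0,0,0,0,0.02,0.05,0.14,0,0,0,0,0.02,0.05,0.19,0,0,0,0,0.02,0.05,0.23,0,0,0,0])

```text
t: 11.73
position: [526.0, 92.3, 229.7]
eef_rot: [-0.091, 0.838, 0.517, 0.147]
wrist_force: [-0.1, 0.4, -1.9]
grip_width: 29.3
grip_force: 40.2
```

Run:
```python
from h import *
d=np.array([-.2718,-.5433,.7944])
s=arm.read_state();print(s['grip_width'],s['grip_force'],s['wrist_force'])
A=np.cross(d,[0,0,1]);A=A/np.linalg.norm(A)*np.arccos(d[2])
goto([520,110,240],Ro.from_rotvec(A)*R0())
```

```text
29.34607391998377 40.192769318819046 [-0.08383203  0.4128294  -1.85172165]
11.7333 [525.96404406  92.30920098 229.6506792 ] [-0.19  0.28  1.66  0.37  1.14  0.13] shift [-0.0099  0.0295  0.0172] turn [-0.743  0.372 -0.   ]
```

Emit:
carry_out(targets=[0,0,0.01,-0.12,0.06,0,0,0,0,0.02,-0.24,0.12,0,0,0,0,0.03,-0.36,0.18,0,0,0,0,0.03,-0.48,0.24,0,0,0,0,0.03,-0.6,0.3,0,0,0,0,0.03,-0.743,0.372,0,0,0,0,0.03,-0.743,0.372,0,0,0,0,0.03,-0.743,0.372,0,0])

```text
t: 12.4
position: [526.1, 92.8, 244.6]
eef_rot: [0.078, 0.841, 0.519, -0.128]
wrist_force: [0.2, 0.2, -1.7]
grip_width: 29.4
grip_force: 40.2
```

Emit:
carry_out(targets=[-0.015,-0.035,0,0,0,0,0,-0.03,-0.07,0,0,0,0,0,-0.043,-0.1,0,0,0,0,0,-0.054,-0.124,0,0,0,0,0,-0.054,-0.124,0,0,0,0,0,-0.054,-0.124,0,0,0,0,0])

```text
t: 12.9
position: [493.4, 16.9, 246.1]
eef_rot: [0.079, 0.842, 0.518, -0.127]
wrist_force: [0.3, 0.7, -2.1]
grip_width: 29.2
grip_force: 40.2
```

Run:
```python
from h import *
T=arm.capture('top')[:,:,::-1];S=arm.capture('side')[:,:,::-1]
c=lambda im,x,y:cv2.resize(im[y-50:y+50,x-33:x+33],(396,600),interpolation=cv2.INTER_CUBIC)
cv2.imwrite('pics/k.png',np.hstack([c(T,275,255),c(S,321,205)]))
s=arm.read_state();p=s['position'];print(s['t'],p,s['wrist_force'],s['grip_width'],s['eef_rot'])
f=lambda q:((q-[288,155])+.5)*6+[396-.5,-.5]
print(f(proj('side',[p-[0,0,72],p-[0,0,115],[493.8,17,100]])),Ro.as_matrix(R0()).round(2))
```

```text
13.0 [493.83572953  17.7827926  245.86120229] [ 0.1040216   0.19295871 -1.87136679] 29.36044573728742 [ 0.07935296  0.84177946  0.51840623 -0.12792745]
[[616.32369068 274.19373467]
 [607.46846775 349.22999695]
 [601.4963699  399.18410108]] [[ 0.43  0.89 -0.13]
 [ 0.85 -0.45 -0.27]
 [-0.3   0.   -0.95]]
```

View pics/k.png

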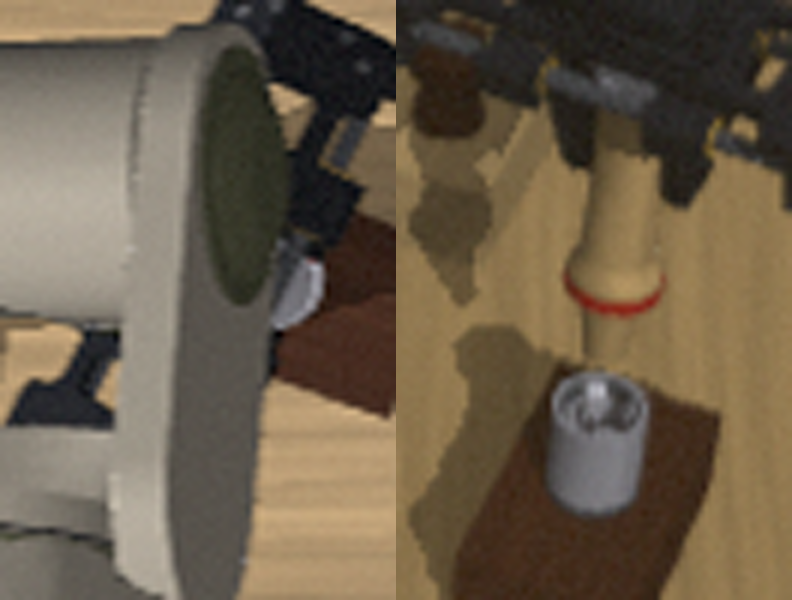

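In the side view the collar is at (614,280) and the tip at (605,360), both about 5 px below prediction. The cap edge in the top view is about 12 px to the right. So the handle still leans about 4° towards −y. I'll correct that and then lower it.

Emit:
carry_out(targets=[0.001,0.002,0,-0.08,0.04,0,0,0.001,0.002,-0.02,-0.08,0.04,0,0,0.001,0.002,-0.04,-0.08,0.04,0,0,0.001,0.002,-0.06,-0.08,0.04,0,0,0.001,0.002,-0.075,-0.08,0.04,0,0,0.001,0.002,-0.085,-0.08,0.04,0,0,0.001,0.002,-0.085,-0.08,0.04,0,0])

```text
t: 13.58
position: [494.3, 19.2, 193.8]
eef_rot: [0.097, 0.836, 0.516, -0.158]
wrist_force: [0.9, 0.9, -2.5]
grip_width: 29.1
grip_force: 40.2
```

Run:
```python
from h import *
s=arm.read_state();print(s['position'],s['wrist_force'],s['ft_torque'],s['grip_width'])
S=arm.capture('side').astype(int);r=(S[...,0]>130)&(S[...,1]<70)&(S[...,2]<70)
r[:185]=0;r[230:]=0;r[:,:295]=0;r[:,350:]=0
v,u=np.nonzero(r);print(len(u),u.min(),u.max(),v.min(),v.max());i=u<=u.min()+1;j=u>=u.max()-1;print(v[i].mean(),v[j].mean())
p=s['position'];print(proj('side',[p-[0,0,72]]),proj('side',[[493.8,17,z] for z in(105,110,115,120,125)]))
```

```text
[494.29282354  19.15336473 193.75891944] [ 0.8740962   0.87528253 -2.51510758] [ 0.31697044 -0.3032854   0.00498459] 29.06063419231822
6 322 327 220 221
221.0 220.5
[[322.34928515 215.71307318]] [[321.99319921 219.75370306]
 [322.15472916 218.38442904]
 [322.31732873 217.00610573]
 [322.48100859 215.61864292]
 [322.64577958 214.22194918]]
```

Emit:
carry_out(targets=[0,-0.001,-0.004,0,0,0,0,0,-0.001,-0.008,0,0,0,0,0,-0.001,-0.008,0,0,0,0,0,-0.001,-0.008,0,0,0,0])

```text
t: 13.97
position: [494.4, 18.2, 190.1]
eef_rot: [0.098, 0.837, 0.515, -0.158]
wrist_force: [1.2, 2.0, -2.1]
grip_width: 29.1
grip_force: 40.2
```

Emit:
carry_out(targets=[0,0,-0.004,0,0,0,0,0,0,-0.004,0,0,0,0,0,0,-0.004,0,0,0,0])

```text
t: 14.22
position: [494.5, 18.2, 187.6]
eef_rot: [0.098, 0.837, 0.515, -0.158]
wrist_force: [0.9, 2.1, 0.5]
grip_width: 29.4
grip_force: 40.1
```

Emit:
carry_out(targets=[0,0,-0.004,0,0,0,0,0,0,-0.004,0,0,0,0,0,0,-0.004,0,0,0,0])

```text
t: 14.47
position: [494.5, 18.2, 185.2]
eef_rot: [0.098, 0.837, 0.515, -0.158]
wrist_force: [1.8, 2.2, 1.0]
grip_width: 29.3
grip_force: 40.0
```

Emit:
carry_out(targets=[0,0,0,0,0,0,0.36,0,0,0,0,0,0,0.38,0,0,0,0,0,0,0.42,0,0,0,0,0,0,0.46,0,0,0,0,0,0,0.5,0,0,0,0,0,0,0.55,0,0,0,0,0,0,0.6,0,0,0,0,0,0,0.6])

```text
t: 15.13
position: [494.2, 18.2, 185.0]
eef_rot: [0.098, 0.836, 0.515, -0.158]
wrist_force: [1.1, -0.4, -3.5]
grip_width: 52.7
grip_force: 1.7
```

Run:
```python
from h import *
T=arm.capture('top')[:,:,::-1];S=arm.capture('side')[:,:,::-1]
c=lambda im,x,y:cv2.resize(im[y-50:y+50,x-33:x+33],(396,600),interpolation=cv2.INTER_CUBIC)
cv2.imwrite('pics/k2.png',np.hstack([c(T,275,255),c(S,321,205)]))
s=arm.read_state();p=s['position'];print(s['t'],p,s['wrist_force'],s['grip_width'],s['grip_force'])
f=lambda q:((q-[288,155])+.5)*6+[396-.5,-.5]
print(f(proj('side',[[493.8,17,z] for z in(222,113,100)])),(proj('top',[[493.8,17,221]])-[242,205]+.5)*6)
```

```text
15.2333 [494.26583693  18.19291936 185.02710413] [ 0.90810843 -0.31557861 -3.69602702] 52.767986620373925 1.7313604010269046
[[626.9485549  183.46049955]
 [604.01295922 377.85116029]
 [601.4963699  399.18410108]] [[269.16896231 280.71495293]]
```

View pics/k2.png

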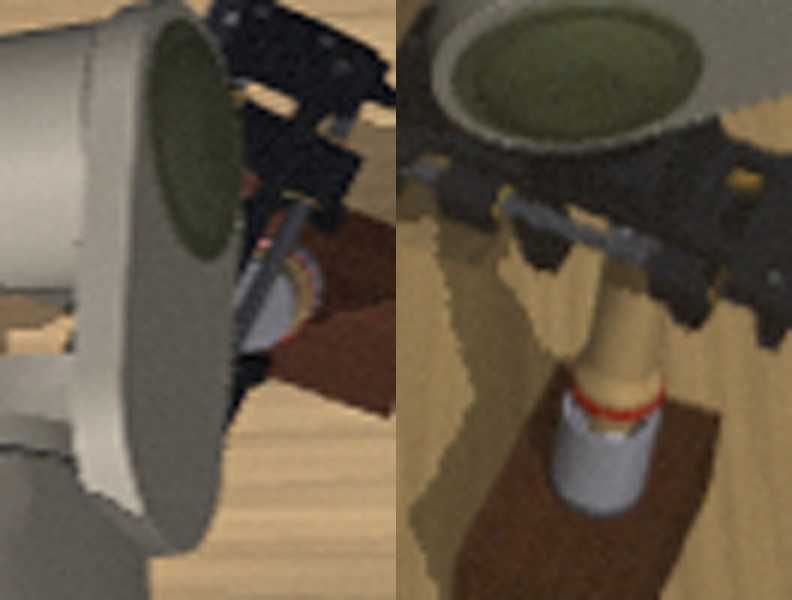

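The handle stands in the socket with its collar at about (618,400), but the tool leans towards the −x finger: the cap is about 9 mm off and the wrist carries −3.7 N. The finger seems to be holding or hooking it. I'll shift the gripper to bring the tool upright again and watch the forces.

Emit:
carry_out(targets=[0.005,-0.002,0,0,0,0,0.6,0.009,-0.004,0,0,0,0,0.6,0.013,-0.006,0,0,0,0,0.6,0.013,-0.006,0,0,0,0,0.6,0.013,-0.006,0,0,0,0,0.6])

```text
t: 15.65
position: [502.2, 14.5, 185.1]
eef_rot: [0.098, 0.837, 0.515, -0.158]
wrist_force: [0.8, 0.1, -2.6]
grip_width: 52.5
grip_force: 1.3
```

Emit:
carry_out(targets=[0,0,-0.004,0,0,0,0.6,0,0,-0.004,0,0,0,0.6,0,0,-0.004,0,0,0,0.6])

```text
t: 15.9
position: [502.1, 14.6, 182.8]
eef_rot: [0.098, 0.836, 0.515, -0.158]
wrist_force: [-1.2, -0.0, 0.4]
grip_width: 52.5
grip_force: 0.0
```

Run:
```python
from h import *
s=arm.read_state();print(s['wrist_force'],s['ft_torque'],s['grip_width'],s['grip_force'])
```

```text
[-1.20142549 -0.04650729  0.35635747] [0.08690982 0.01240953 0.00625644] 52.476444011574735 0.0
```

Lowering by 2 mm freed it: pad force 0, wrist about 0. Now I'll open wide, recentre and check for contact before retreating.

Emit:
carry_out(targets=[0,0,0,0,0,0,0.7,-0.004,0.002,0,0,0,0,0.8,-0.008,0.004,0,0,0,0,0.9,-0.012,0.006,0,0,0,0,1,-0.012,0.006,0,0,0,0,1,-0.012,0.006,0,0,0,0,1,-0.012,0.006,0,0,0,0,1])

```text
t: 16.48
position: [494.9, 18.2, 182.8]
eef_rot: [0.098, 0.836, 0.515, -0.158]
wrist_force: [-0.1, 0.6, 0.1]
grip_width: 88.1
grip_force: 0.0
```

Run:
```python
from h import *
s=arm.read_state();print(s['wrist_force'],s['ft_torque'],s['grip_width'],s['grip_force'])
cv2.imwrite('pics/raw_s.png',arm.capture('side')[:,:,::-1])
S=cv2.imread('pics/raw_s.png')[:,:,::-1].astype(int)
r=(S[...,0]>100)&(S[...,0]>1.9*S[...,1]);r[:190]=0;r[240:]=0;r[:,:300]=0;r[:,345:]=0
for v in range(190,240):
    u=np.nonzero(r[v])[0]
    if len(u):print(v,u)
g=(abs(S[...,0]-S[...,2])<14)&(S[...,0]>85)
for v in range(214,245,3): u=np.nonzero(g[v,300:345])[0]+300;print(v,u.min() if len(u) else'',u.max() if len(u) else '')
for x,y in[(493.8,17)]:
  for z in(105,113,120):
    a=np.linspace(0,6.28,73);q=proj('side',np.c_[x+20*np.cos(a),y+20*np.sin(a),a*0+z]);print(z,q.min(0),q.max(0))
a=np.linspace(0,6.28,73);q=proj('side',np.c_[493.8+21*np.cos(a),17+21*np.sin(a),a*0+100]);print('rim',q.min(0),q.max(0))
```

```text
[-0.09276026  0.61643362  0.08404318] [ 1.32705205e-01 -1.29053431e-04  5.93488671e-02] 88.10667844172606 0.0
220 [330]
221 [318 319 329 330]
222 [318 319 320 321 327 328 329]
223 [320 321 322 323 324 325 326 327]
214  
217  
220  
223 315 330
226 316 329
229 317 329
232 316 328
235 316 328
238 317 327
241  
244  
105 [314.21156748 214.28066295] [329.78555581 225.38190592]
113 [314.42928998 212.08740952] [330.08587483 223.18557911]
120 [314.62169423 210.14948899] [330.35127482 221.24440676]
rim [313.6891188  215.37018743] [329.988078   227.02838534]
```

No contact now. The red band's front edge is at v=223, which puts the shoulder about 12 mm above the rim, roughly upright. I'll retreat straight up, in two stages.

Emit:
carry_out(targets=[-0.001,0,0.01,0,0,0,1,-0.001,0,0.025,0,0,0,1,-0.001,0,0.04,0,0,0,1,-0.001,0,0.05,0,0,0,1])

```text
t: 16.87
position: [494.7, 18.1, 214.4]
eef_rot: [0.098, 0.837, 0.515, -0.158]
wrist_force: [-0.5, 0.5, 0.1]
grip_width: 88.2
grip_force: 0.0
```

Emit:
carry_out(targets=[0,0,0.04,0,0,0,1,0,0,0.09,0,0,0,1,0,0,0.13,0,0,0,1,0,0,0.16,0,0,0,1,0,0,0.16,0,0,0,1])

```text
t: 17.28
position: [495.1, 18.1, 312.8]
eef_rot: [0.1, 0.837, 0.515, -0.155]
wrist_force: [-0.7, -0.3, 0.8]
grip_width: 88.5
grip_force: 0.0
```

Run:
```python
from h import *
S=arm.capture('side').astype(int);T=arm.capture('top').astype(int)
s=arm.read_state();print(s['t'],s['position'],s['wrist_force'],s['joint_positions'].round(2))
r=(S[...,0]>100)&(S[...,0]>1.9*S[...,1]);r[:190]=0;r[240:]=0;r[:,:300]=0;r[:,345:]=0
for v in range(190,240):
    u=np.nonzero(r[v])[0]
    if len(u):print(v,u)
g=(abs(S[...,0]-S[...,2])<16)&(S[...,0]>95)
for v in range(174,200,2): print(v,np.nonzero(g[v,305:350])[0]+305)
a=np.linspace(0,6.28,73)
for z in(214,218,222,226):
    q=proj('side',np.c_[493.8+18*np.cos(a),17+18*np.sin(a),a*0+z]);print('cap',z,q.min(0),q.max(0))
goto([493.8,17,275],tool([0,0,1],[R0().as_matrix()[0,1],R0().as_matrix()[1,1],0]))
```

```text
17.3833 [494.25625517  18.21472714 308.74614416] [ 0.26341815  0.00883755 -0.42521533] [-0.04  0.32  1.39 -0.34  1.58  0.45]
220 [317 330]
221 [317 318 319 329 330]
222 [318 319 320 327 328 329]
223 [320 321 322 323 324 325 326 327]
174 []
176 []
178 []
180 []
182 []
184 [322 323 324 325 326 327 328 329 330]
186 [320 321 322 323 324 325 326 327 328 329 330 331 332]
188 [320 321 322 323 324 325 326 327 328 329 330 331 332 333]
190 [321 322 323 324 325 326 327 328 329 330 331 332 333]
192 [322 323 324 325 326 327 328 329 330 331 332]
194 []
196 []
198 []
cap 214 [318.22805626 182.82845078] [333.3303469  192.72124587]
cap 218 [318.35645197 181.56154252] [333.50180306 191.44791006]
cap 222 [318.48557958 180.28751836] [333.67423807 190.16722603]
cap 226 [318.61544539 179.00631804] [333.84766035 188.87912982]
17.3833 [494.25625517  18.21472714 308.74614416] [-0.04  0.32  1.39 -0.34  1.58  0.45] shift [-0.0008 -0.002  -0.0562] turn [ 0.426 -0.213  0.   ]
```

The handle stands upright and released: the cap face is centred at side (326.7,187.5), as predicted. Now I'll level the gripper, close it and move above the cap.

Emit:
carry_out(targets=[-0.003,0,0,0.13,-0.065,0,0.4,-0.003,0,0,0.26,-0.13,0,0,-0.003,0,0,0.426,-0.213,0,0,-0.003,0,0,0.426,-0.213,0,0,-0.003,0,-0.03,0.426,-0.213,0,0,-0.003,0,-0.06,0.426,-0.213,0,0,-0.003,0,-0.08,0.426,-0.213,0,0,-0.003,0,-0.08,0.426,-0.213,0,0])

```text
t: 18.05
position: [491.2, 18.4, 257.4]
eef_rot: [-0.002, 0.851, 0.525, -0.004]
wrist_force: [0.2, 0.3, -0.5]
grip_width: 36.8
grip_force: 0.0
```

Emit:
carry_out(targets=[0.002,0,0,0,0,0,0,0.002,0,0,0,0,0,0,0.002,0,0,0,0,0,0,0.002,0,-0.01,0,0,0,0,0.002,0,-0.02,0,0,0,0,0.002,0,-0.02,0,0,0,0])

```text
t: 18.55
position: [493.2, 18.2, 247.5]
eef_rot: [-0.001, 0.851, 0.525, -0.001]
wrist_force: [0.1, 0.1, 0.0]
grip_width: 0.0
grip_force: 0.0
```

Emit:
carry_out(targets=[0,0,-0.003,0,0,0,0,0,0,-0.006,0,0,0,0,0,0,-0.009,0,0,0,0,0,0,-0.012,0,0,0,0,0,0,-0.015,0,0,0,0,0,0,-0.015,0,0,0,0])

```text
t: 19.05
position: [493.6, 18.2, 239.4]
eef_rot: [-0.0, 0.851, 0.525, -0.0]
wrist_force: [-1.2, 0.5, 0.7]
grip_width: 0.5
grip_force: 0.0
```

Emit:
carry_out(targets=[0,0,-0.003,0,0,0,0,0,0,-0.006,0,0,0,0,0,0,-0.009,0,0,0,0,0,0,-0.009,0,0,0,0])

```text
t: 19.38
position: [493.9, 18.1, 234.6]
eef_rot: [0.0, 0.851, 0.525, 0.0]
wrist_force: [-0.4, -0.3, 2.9]
grip_width: 0.3
grip_force: 1.5
```

Emit:
carry_out(targets=[0,0,-0.002,0,0,0,0,0,0,-0.004,0,0,0,0,0,0,-0.006,0,0,0,0,0,0,-0.006,0,0,0,0])

```text
t: 19.72
position: [494.1, 18.1, 231.5]
eef_rot: [0.001, 0.851, 0.525, 0.001]
wrist_force: [-0.4, -1.0, 6.9]
grip_width: 0.5
grip_force: 3.4
```

Emit:
carry_out(targets=[0,0,-0.002,0,0,0,0,0,0,-0.004,0,0,0,0,0,0,-0.006,0,0,0,0,0,0,-0.006,0,0,0,0])

```text
t: 20.05
position: [494.3, 18.0, 228.3]
eef_rot: [0.001, 0.851, 0.525, 0.001]
wrist_force: [-0.8, -0.3, 9.6]
grip_width: 0.6
grip_force: 4.7
```

Emit:
carry_out(targets=[0,0,-0.002,0,0,0,0,0,0,-0.004,0,0,0,0,0,0,-0.004,0,0,0,0])

```text
t: 20.3
position: [494.8, 18.0, 227.3]
eef_rot: [0.002, 0.851, 0.525, 0.002]
wrist_force: [-2.0, 0.2, 20.1]
grip_width: 0.4
grip_force: 10.3
```

Emit:
carry_out(targets=[0,0,-0.002,0,0,0,0,0,0,-0.003,0,0,0,0,0,0,-0.003,0,0,0,0,0,0,-0.003,0,0,0,0])

```text
t: 20.63
position: [495.4, 17.9, 227.3]
eef_rot: [0.003, 0.851, 0.525, 0.003]
wrist_force: [-5.4, 0.5, 32.0]
grip_width: -0.0
grip_force: 16.2
```

Emit:
carry_out(targets=[0,0,0.01,0,0,0,0,0,0,0.04,0,0,0,0,0,0,0.07,0,0,0,0,0,0,0.09,0,0,0,0.4,0,0,0.09,0,0,0,0.7,0,0,0.09,0,0,0,0.8,0,0,0.09,0,0,0,0.8,0,0,0.09,0,0,0,0.8])

```text
t: 21.3
position: [493.4, 18.2, 275.8]
eef_rot: [-0.001, 0.851, 0.525, -0.001]
wrist_force: [-0.1, 0.8, 0.1]
grip_width: 31.3
grip_force: 0.0
```

Run:
```python
from h import *
S=arm.capture('side').astype(int)
s=arm.read_state();print(s['t'],s['position'],s['wrist_force'],s['grip_width'])
r=(S[...,0]>100)&(S[...,0]>1.9*S[...,1]);r[:190]=0;r[240:]=0;r[:,:300]=0;r[:,345:]=0
for v in range(190,240):
    u=np.nonzero(r[v])[0]
    if len(u):print(v,u)
g=(abs(S[...,0]-S[...,2])<16)&(S[...,0]>95)
for v in range(182,204,2): u=np.nonzero(g[v,305:350])[0]+305;print(v,u[[0,-1]] if len(u) else '')
a=np.linspace(0,6.28,73)
q=proj('side',np.c_[493.8+18*np.cos(a),17+18*np.sin(a),a*0+208]);print('cap',q.min(0),q.max(0))
```

```text
21.35 [493.42845908  18.20484115 275.96100465] [-0.7656836  -0.11702258 -0.28257723] 35.981355001702184
223 [316]
224 [317 329]
225 [317 318 319 327 328]
226 [319 320 321 322 323 324 325 326 327]
182 
184 
186 
188 [321 330]
190 [319 332]
192 [319 332]
194 [321 332]
196 [322 331]
198 
200 
202 
cap [318.03682145 184.71560112] [333.07497981 194.61760981]
```

It stopped dead at 32 N with the TCP at 227.3, where 227 is exactly home. I'll open, come down over the grip and take the complete tool.

Emit:
carry_out(targets=[0.001,0,0,0,0,0,0.8,0.001,0,0,0,0,0,0.8,0.001,0,0,0,0,0,0.8,0.001,0,0,0,0,0,0.8,0.001,0,0,0,0,0,0.8])

```text
t: 21.77
position: [494.3, 18.2, 276.9]
eef_rot: [-0.0, 0.851, 0.525, -0.0]
wrist_force: [-0.4, 0.6, 0.7]
grip_width: 68.9
grip_force: 0.0
```

Emit:
carry_out(targets=[0,0,-0.04,0,0,0,0.8,0,0,-0.08,0,0,0,0.8,0,0,-0.12,0,0,0,0.8,0,0,-0.15,0,0,0,0.8,0,0,-0.173,0,0,0,0.8,0,0,-0.173,0,0,0,0.8,0,0,-0.173,0,0,0,0.8])

```text
t: 22.35
position: [494.3, 18.2, 173.2]
eef_rot: [-0.0, 0.851, 0.525, -0.0]
wrist_force: [-0.7, -0.7, -0.5]
grip_width: 70.7
grip_force: 0.0
```

Emit:
carry_out(targets=[0,0,0,0,0,0,0,0,0,0,0,0,0,0,0,0,0,0,0,0,0,0,0,0,0,0,0,0,0,0,0,0,0,0,0,0,0,0,0,0,0,0,0,0,0,0,0,0,0,0,0,0,0,0,0,0])

```text
t: 23.02
position: [494.1, 18.3, 173.3]
eef_rot: [-0.0, 0.851, 0.525, -0.0]
wrist_force: [-2.1, 0.3, 3.7]
grip_width: 29.3
grip_force: 30.0
```

Emit:
carry_out(targets=[0,0,0.005,0,0,0,0,0,0,0.015,0,0,0,0,0,0,0.03,0,0,0,0,0,0,0.05,0,0,0,0,0,0,0.07,0,0,0,0,0,0,0.09,0,0,0,0,0,0,0.105,0,0,0,0,0,0,0.115,0,0,0,0])

```text
t: 23.68
position: [494.5, 18.1, 243.5]
eef_rot: [0.0, 0.851, 0.525, 0.0]
wrist_force: [-0.7, 0.5, -4.2]
grip_width: 29.4
grip_force: 30.0
```

Emit:
carry_out(targets=[0,0,0.01,0,0,0,0,0,0,0.02,0,0,0,0,0,0,0.03,0,0,0,0,0,0,0.04,0,0,0,0,0,0,0.04,0,0,0,0,0,0,0.04,0,0,0,0])

```text
t: 24.18
position: [494.3, 18.2, 266.2]
eef_rot: [0.0, 0.851, 0.525, -0.0]
wrist_force: [-0.1, 0.4, -4.0]
grip_width: 29.1
grip_force: 30.0
```

Run:
```python
from h import *
S=arm.capture('side').astype(int)
s=arm.read_state();p=s['position'];print(s['t'],p,s['wrist_force'],s['grip_width'])
r=(S[...,0]>100)&(S[...,0]>1.9*S[...,1]);r[:160]=0;r[240:]=0;r[:,:300]=0;r[:,345:]=0
for v in range(160,240):
    u=np.nonzero(r[v])[0]
    if len(u):print(v,u)
g=(abs(S[...,0]-S[...,2])<16)&(S[...,0]>70)
for v in range(186,250,3): u=np.nonzero(g[v,300:350])[0]+300;print(v,u[[0,-1]] if len(u) else '')
for z in(-73,-73-50,-73-92): print(proj('side',p+[0,0,z]))
```

```text
24.2333 [494.20456282  18.18702118 265.87168689] [ 0.36975461 -0.35574813 -4.46912225] 29.6879020438033
195 [318]
196 [319 333]
197 [320 332]
198 [320 321 322 323 324 330 331 332]
199 [322 323 324 325 326 327 328 329 330]
186 
189 
192 
195 
198 [317 318]
201 [317 332]
204 [317 332]
207 [316 332]
210 [316 331]
213 [319 330]
216 [320 326]
219 [320 325]
222 [321 324]
225 
228 
231 
234 
237 
240 
243 
246 
249 
[[324.83380884 194.61680876]]
[[323.08538402 209.47140338]]
[[321.70543671 221.19687396]]
```

The whole tool hangs from the handle (−4.4 N, upright). I'll raise it a little more for clearance and carry it to the rack.

Emit:
carry_out(targets=[0,0.01,0.02,0,0,0,0,-0.002,0.035,0.04,0,0,0,0,-0.004,0.07,0.04,0,0,0,0,-0.006,0.11,0.04,0,0,0,0,-0.009,0.16,0.04,0,0,0,0,-0.012,0.21,0.04,0,0,0,0,-0.014,0.26,0.04,0,0,0,0,-0.017,0.31,0.04,0,0,0,0])

```text
t: 24.9
position: [483.7, 205.6, 289.7]
eef_rot: [-0.0, 0.851, 0.525, -0.001]
wrist_force: [0.4, 0.1, -4.1]
grip_width: 29.3
grip_force: 30.0
```

Emit:
carry_out(targets=[-0.002,0.05,0,0,0,0,0,-0.005,0.1,0,0,0,0,0,-0.008,0.15,0,0,0,0,0,-0.011,0.19,0,0,0,0,0,-0.013,0.22,0,0,0,0,0,-0.014,0.24,0,0,0,0,0,-0.014,0.249,0,0,0,0,0,-0.014,0.249,0,0,0,0,0])

```text
t: 25.57
position: [475.6, 354.0, 289.6]
eef_rot: [-0.0, 0.851, 0.525, -0.001]
wrist_force: [-0.5, -0.4, -4.3]
grip_width: 29.2
grip_force: 30.0
```

Run:
```python
from h import *
S=arm.capture('side').astype(int)
s=arm.read_state();p=s['position'];print(s['t'],p,s['wrist_force'],s['grip_width'])
for z in(-73,-73-50,-73-92): print(z,proj('side',p+[0,0,z]))
print(proj('side',[475.4,353,50]))
c=proj('side',p+[0,0,-123])[0].astype(int)
g=(abs(S[...,0]-S[...,2])<16)&(S[...,0]>60)
for v in range(c[1]-25,c[1]+40,3): u=np.nonzero(g[v,c[0]-25:c[0]+25])[0]+c[0]-25;print(v,u[[0,-1]] if len(u) else '')
```

```text
25.6167 [475.80845181 353.20642732 289.76272779] [-0.31832558 -0.30038691 -3.74924494] 29.1229576625896
-73 [[338.21712349 310.74570485]]
-123 [[335.25946898 325.47792359]]
-165 [[332.9747809  336.85964501]]
[[329.49432622 355.10075711]]
300 
303 
306 
309 
312 
315 [328 328]
318 [327 349]
321 [327 348]
324 [326 348]
327 [326 347]
330 [327 346]
333 [329 344]
336 [331 339]
339 [333 336]
342 
345 
348 
351 
354 
357 
360 
363
```

Emit:
carry_out(targets=[0.002,-0.001,-0.02,0,0,0,0,0.003,-0.001,-0.05,0,0,0,0,0.003,-0.001,-0.08,0,0,0,0,0.003,-0.001,-0.1,0,0,0,0,0.003,-0.001,-0.12,0,0,0,0,0.003,-0.001,-0.13,0,0,0,0,0.003,-0.001,-0.13,0,0,0,0])

```text
t: 26.2
position: [477.4, 351.9, 211.0]
eef_rot: [-0.0, 0.852, 0.524, -0.001]
wrist_force: [-0.3, -0.3, -3.7]
grip_width: 29.0
grip_force: 30.0
```

Emit:
carry_out(targets=[0,0,-0.01,0,0,0,0,0,0,-0.02,0,0,0,0,0,0,-0.03,0,0,0,0,0,0,-0.04,0,0,0,0,0,0,-0.05,0,0,0,0,0,0,-0.055,0,0,0,0,0,0,-0.057,0,0,0,0,0,0,-0.057,0,0,0,0])

```text
t: 26.87
position: [477.4, 353.0, 177.6]
eef_rot: [-0.0, 0.851, 0.525, -0.0]
wrist_force: [0.1, 0.5, -2.9]
grip_width: 29.1
grip_force: 30.0
```

Its shank is 37 mm deep in the hole with no contact. I'll lower it the last few millimetres.

Emit:
carry_out(targets=[0,0,-0.004,0,0,0,0,0,0,-0.007,0,0,0,0,0,0,-0.007,0,0,0,0,0,0,-0.007,0,0,0,0])

```text
t: 27.2
position: [477.5, 353.0, 173.7]
eef_rot: [-0.0, 0.851, 0.525, -0.0]
wrist_force: [-0.3, 0.3, -4.5]
grip_width: 29.3
grip_force: 30.0
```

Emit:
carry_out(targets=[0,0,-0.002,0,0,0,0,0,0,-0.004,0,0,0,0,0,0,-0.004,0,0,0,0,0,0,-0.004,0,0,0,0])

```text
t: 27.53
position: [477.9, 353.3, 173.2]
eef_rot: [0.0, 0.851, 0.525, 0.001]
wrist_force: [-3.1, -1.3, 7.2]
grip_width: 29.3
grip_force: 30.0
```

Emit:
carry_out(targets=[0,0,0.002,0,0,0,0,0,0,0.002,0,0,0,0.36,0,0,0.002,0,0,0,0.45,0,0,0.002,0,0,0,0.6,0,0,0.002,0,0,0,0.8,0,0,0.002,0,0,0,0.8,0,0,0.002,0,0,0,0.8,0,0,0.002,0,0,0,0.8])

```text
t: 28.2
position: [477.5, 353.0, 172.5]
eef_rot: [-0.0, 0.851, 0.525, -0.0]
wrist_force: [-0.2, -1.1, 0.7]
grip_width: 69.7
grip_force: 0.0
```

Run:
```python
from h import *
s=arm.read_state();print(s['wrist_force'],s['grip_force'],s['grip_width'])
```

```text
[-0.21455502 -1.09251128  0.73399565] 0.0 69.68504432743548
```

Clean release with no contact, so I'll retreat straight up and verify.

Emit:
carry_out(targets=[0,0,0.02,0,0,0,0.8,0,0,0.06,0,0,0,0.8,0,0,0.12,0,0,0,0.8,0,0,0.17,0,0,0,0.8,-0.04,-0.05,0.19,0,0,0,0.8,-0.08,-0.1,0.19,0,0,0,0.8,-0.1,-0.15,0.19,0,0,0,0.8,-0.1,-0.15,0.19,0,0,0,0.8])

```text
t: 28.87
position: [415.6, 260.1, 287.1]
eef_rot: [0.0, 0.852, 0.524, -0.0]
wrist_force: [-0.1, -1.1, 0.1]
grip_width: 70.7
grip_force: 0.0
```

Run:
```python
from h import *
S=arm.capture('side').astype(int)
s=arm.read_state();print(s['t'],s['position'],s['wrist_force'])
g=(abs(S[...,0]-S[...,2])<16)&(S[...,0]>60)
for v in range(280,365,3): u=np.nonzero(g[v,310:365])[0]+310;print(v,u[[0,-1]] if len(u)>3 else '',end=' ')
r=(S[...,0]>100)&(S[...,0]>1.9*S[...,1])
for v in range(316,345): u=np.nonzero(r[v,315:355])[0]+315;print('red',v,u[[0,-1]] if len(u) else '',len(u))
a=np.linspace(0,6.28,73)
for n,z,R in[('bolster',50,21),('rim',100,21),('collar',100,20),('cap',208,18)]:
    q=proj('side',np.c_[475.4+R*np.cos(a),353+R*np.sin(a),a*0+z]);print(n,q.min(0),q.max(0))
```

```text
28.9167 [416.80488337 261.60639292 287.24140538] [1.13539619 0.88351739 0.34350417]
280  283  286  289  292  295  298  301  304  307 [332 340] 310 [329 344] 313 [328 345] 316 [328 346] 319 [329 345] 322 [331 343] 325  328  331  334  337  340  343  346  349  352 [320 340] 355 [320 339] 358 [321 338] 361 [322 337] 364 [326 333] red 316 [324 354] 10
red 317 [325 354] 9
red 318 [325 354] 11
red 319 [325 354] 11
red 320 [326 354] 10
red 321 [327 354] 10
red 322 [345 354] 10
red 323 [344 354] 11
red 324 [344 354] 11
red 325 [344 354] 11
red 326 [343 353] 11
red 327 [343 353] 11
red 328 [343 353] 11
red 329 [343 353] 11
red 330 [343 353] 11
red 331 [342 353] 12
red 332 [342 352] 11
red 333 [342 352] 11
red 334 [342 352] 11
red 335 [342 352] 11
red 336 [341 352] 12
red 337 [341 352] 12
red 338 [342 351] 10
red 339 [342 351] 10
red 340 [342 351] 10
red 341 [321 351] 11
red 342 [342 351] 10
red 343 [342 351] 10
red 344 [315 350] 10
bolster [319.28345919 345.51204502] [339.72397019 365.04847066]
rim [321.26081267 333.33963032] [342.57893399 353.25048899]
collar [321.76742426 333.79628254] [342.070407   352.75835558]
cap [327.84186938 304.64071145] [347.988206   322.36295574]
```

The cap (328–346, 306–323) and bolster bottom (v≈365) match the predictions for a fully seated, upright tool at the hole.

```bash
python3 -c "
from station import arm
print(arm.sign_off())"
```

```text
the job is handed in; nothing more can be done
None
```

I fitted the handle to the gouge head, drove it home, and stood the complete tool upright in the red rack's empty hole; the job was handed in at about 29 s. On the first release the handle toppled, so I picked it up and refitted it. I got no verdict back from hand-in.

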